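Open the steamer and seat its keyed basket

ROBOT

A 6-joint arm with a two-finger parallel gripper is mounted at the origin on a cart in front of the work surface, level with it; the furniture and walls round the work are solid. World frame = base frame: x ahead of the robot, y to its left, z up, the work surface at z = 0. Lengths are in m, angles in rad, forces in N, time in s.
With the tool pointing down it reaches from about 0.3 to 0.75 m from the base axis. Payload 8.5 kg.
Tool frame: the origin (TCP) lies at the very end of the fingers, on their centre line; the grasp point (between the pads) lies 19 mm behind it (env.grasp_offset is the distance from the TCP to the grasp point, in m); z points along the fingers, y is the line along which they close (so a half turn about z gives the same grasp; the last joint's range is limited). The gripper opens to 85 mm and grips with 20 to 120 N. Pads are 22 mm wide; open, the fingers measure 114 mm over their backs; the gripper's body (76 mm by 85 mm) begins 54 mm behind the grasp point. The pads swing forward as they close: fully open they stand 13 mm farther back than shut.
Start: joints at [1.01, 0.381, 1.297, -0, 1.464, -0.215], TCP at [0.186, 0.517, 0.231] pointing down, gripper open.
Joint ranges: [-3.11, 3.11], [-0.89, 2.33], [0.22, 2.48], [-1.42, 4.56], [0.17, 2.85], [-2.88, 2.88]. Speed limits (rad/s): [2.39, 2.39, 3.14, 3.14, 3.14, 3.14].

INTERFACE

Orientations are given as [roll, pitch, yaw] about the fixed x, y, z axes, in that order (R = Rz(yaw) Ry(pitch) Rx(roll)).
In Python, from plant import env gives the robot as it stands. The module is installed in compiled form; this text tells all that it offers.
- The arm moves only by the tool step_arm, never from a script. Its arguments are lists of equal length, an entry for each row: "twist": the turn, a rotation vector about the world's x, y, z as a fraction of full scale, a list of three; "translation": the shift along the world's x, y, z as a fraction of full scale, a list of three; "claw": the opening, from 0 (shut) to 1 (fully open). A call has 1 to 20 rows; each row is the pose to reach, as a shift and turn from the pose commanded when the call began; what a row does not reach only later rows make up. Full scale, the value 1, is 25 cm for a shift and 90 degrees for a turn. A row lasts 1/12 s, in which the tool goes at most 41.7 mm and 7.16 degrees, less where a joint would pass 70% of its speed; a pose out of reach is approached as far as the arm can. A call with a number of a shift or a turn outside -1 to 1 is refused whole. A call with a gripper value outside its range is refused whole. The fingers move at their own pace and stop on an object; "grip_force" is the grip in N (left out, the last holds). Time passes only in rows, so rows that repeat a pose let the fingers close. It gives the time, the measured TCP pose, the force, the opening and the grip force at its end, in the units of the state.
- env.sense(): the state, without advancing time (a new reading comes with each control period).
- env.get_image(name): name is "side" or "top" or "wrist"; returns a dict with "color" (420x560x3 uint8, red, green, blue), "range_z" (420x560 float32, m along the optical axis (not along the pixel's ray), 0 where there is no reading), "camera_matrix" (3x3 intrinsics, pixels), "pose" (4x4, takes a point from camera to world coordinates). Camera axes: x right, y up, looking along -z (the intrinsics and any distortion apply to the point x, -y, -z); pixel columns grow to the right and rows downward; lengths in m; the calibration is good to about 2 mm. The wrist camera is an equidistant fisheye: a pixel r from the principal point sees the ray r / f radians off the axis. A picture is of the moment at which its call begins.
- env.hand_in(): hands the job in; it is judged then, once.
The state is a dict: "t": time; "joints": joint angles; "qd": joint speeds; "joint_efforts": joint torques, N m; "tcp_pos": TCP position; "tcp_rot": TCP orientation; "wrist_force": force on the tool from outside, world axes, zero at the start; "ft_torque": the same for the moment, N m; "width": opening from 0.0 (shut) to 1.0 (fully open); "grip_force": force on a finger pad.
Only numpy, scipy, OpenCV 4.12 (cv2) and the standard library are available. Lean on these libraries where they do the work, as an engineer would, in place of code of your own. Each camera call takes 0.05 s, during which the arm holds its last target. There are 200 camera calls.

TASK

Slide the blue catch on the front of the white steamer sideways so that the lid springs open. Then take the steel steaming basket with the blue grip off the draining stand and set it down gently in the steamer's pan, with the notch in its rim over the blue tab on the pan's rim, so that the rim lies flat and fully home on the pan all round; leave it there with the lid open, and the red timer and the sleeve of portion cups where they stand.

Things in the scene. Friction and masses are not known exactly. Their poses are not given: they have to be found in the camera images.
- steamer: White round tabletop steamer, 198 mm across, fixed to the table. Origin: centre of its underside, on the pan's axis; x points from the black front console to the lid hinge at the back, y to the left as one faces it from the front, z up. Console: 100 mm wide, from x = -170 mm to the housing, top at z = 108 mm. The closed lid reaches z = 169 mm.
- pan_seat (a point): Where the basket's origin lies when it is seated in the aluminium pan: on the pan's axis, 73 mm above the table. Axes are the steamer's, and the seated basket's point the same way (play about 4 mm and 3 degrees). Pan: inner diameter 136 mm, flat rim (radius 68 to 78 mm) 45 mm above this point, floor 11 mm below it. The lid hides it while closed.
- key_tab (a point): Top of the blue key tab that stands on the pan's rim at the back (the steamer's +x side), at radius 69 to 74 mm: 16 mm above the rim, 16 mm wide, tapering to 8 mm at the top. Axes are the steamer's. Hidden by the lid while it is closed.
- catch_tab (a point): Centre of the top of the blue catch's thumb tab, on the console in front of the lid; moves with the catch, axes are the steamer's. The tab is 20 mm (x) by 11 mm (y); its top is 29 mm above the console's top and the lid's round front edge is 48 mm behind it. A blue bolt 6 mm thick runs from its foot towards the lid, over the lid's steel tongue.
- steamer_catch (a joint): Travel of the catch in m: 0 locked, at most 0.016, growing as the tab is pushed along the steamer's +y. A spring of 1 to 2 N pushes it back to 0. From 0.011 on, its bolt is clear of the lid's tongue and the lid springs up.
- steamer_lid (a joint): Angle of the lid in rad: 0 closed, 1.75 fully open, leaning back behind the pan. Hinge at the steamer's x = 104 mm, z = 121 mm. Once released, a spring swings it open in about 2 s and holds it there.
- stand: Wire draining stand in a grey drip tray (170 x 140 mm), fixed to the table. Its origin is on the table under the middle of the slope; the slope rises towards the stand's x at 30 degrees and has a lip 11 mm high at its lower end.
- basket: Round perforated steel steaming basket, loose, 0.15 to 0.31 kg, lying on the stand's slope. Origin: centre of its underside; z its axis, to the open top; x to the notch. Bowl 117 mm across at the bottom, 128 at the top; flat rim of radius 62 to 75 mm, 4 mm thick, underside at z = 45 mm. Notch: 24 mm wide, in the rim at +x from radius 66 mm outward; its inner edge is blue.
- basket_grip (a point): Centre of the basket's blue grip, 60 mm above its origin on its axis; axes are the basket's. The grip is a block 46 mm along x, 12 mm thick along y (pinch it here) and 32 mm tall, on a narrower stem from the basket's floor.
- kitchen_timer: Bystander: red and white twist timer, 68 mm across, 43 mm tall, behind the stand. Origin: centre of its underside.
- portion_cups: Bystander: sleeve of clear portion cups, 56 mm across, 64 mm tall, near the table's front edge. Origin: centre of its underside.

How it is judged:
On the way, in this order (a step that is already met when the one before it is completed fails the run):
1. the catch has been slid and the lid has sprung open (1.4 rad or more) (value of joint steamer_lid above 1.4 rad), for 0.2 s.
2. then the basket is taken off the stand (80 mm or more from where it lay) (distance of basket from where it was at the start of the episode above 0.08 m), for 0.1 s.
At the end, for the whole second after the job is handed in: The basket stands in the steamer's pan with its notch over the key tab: centre within 7 mm of the pan's axis, height within 3 mm of fully seated, level within 0.04 rad, turned within 0.15 rad of the steamer's x axis, at rest, with the lid open (1.4 rad or more) (horizontal distance between basket and pan_seat below 0.007 m and z of basket in the frame of pan_seat between -0.004 and 0.003 m and angle between basket's own z axis and vertical below 0.04 rad and angle between the x axis of basket and the x axis of steamer, either way round below 0.15 rad and value of joint steamer_lid above 1.4 rad and linear speed of basket below 0.02 m/s); the robot touches nothing.
It fails at once if the portion cups or the timer are shifted by more than 30 mm (distance of any of kitchen_timer, portion_cups from where it was at the start of the episode above 0.03 m).
It fails at once if the basket is dropped or flung into the pan (faster than 0.6 m/s within 80 mm above its seat) (horizontal distance between basket and pan_seat below 0.1 m and z of basket in the frame of pan_seat below 0.08 m and linear speed of basket above 0.6 m/s).
It fails at once if the basket is pressed against the steamer with more than 60 N (contact force between basket and steamer above 60 N).
It also fails if it takes over 51 s, if anything falls off the work surface, if the arm or the gripper's body presses on something with over 40 N, if the wrist force passes 120 N, or if a joint passes its speed limit or range.

## Working session

There is one attempt and no reset: what is moved stays moved. The work goes in short steps, Python scripts to look and compute and a tool call to move; the robot and the scene stay as the last step left them, time stands still between calls to the robot, and variables do not carry over. Pictures are saved under pics/ and viewed, at most 10 in all, crops included, and the job is handed in when it is done.

Besides the shell and the picture viewer there is one more tool, called after "Call:" as name(argument=value, ...), one argument or row to a line, values as JSON. step_arm: Moves the arm, as the interface text tells. Shift numbers are shares of 25 cm and turn numbers shares of 90 degrees, none past 1 either way. Its arguments: {"type":"object","properties":{"twist":{"type":"array"},"translation":{"type":"array"},"claw":{"type":"array"},"grip_force":{"type":"number"}},"required":["twist","translation","claw"]}

```bash
mkdir -p pics; cat > h.py <<'E'
import numpy as np, cv2
from plant import env
def get(n):
    d=env.get_image(n); return d
def pts(d):
    # world points per pixel from depth (pinhole cams)
    K=d["camera_matrix"];T=d["pose"];z=d["range_z"]
    v,u=np.mgrid[0:z.shape[0],0:z.shape[1]]
    p=np.stack([(u-K[0,2])/K[0,0]*z,-(v-K[1,2])/K[1,1]*z,-z],-1)
    return p@T[:3,:3].T+T[:3,3]
def save(d,n): cv2.imwrite(f"pics/{n}.png",d["color"][:,:,::-1])
E
python3 - <<'E'
from h import *
a=[get(n) for n in("side","top")]
cv2.imwrite("pics/a.png",np.vstack([cv2.resize(x["color"][:,:,::-1],(400,300)) for x in a]))
for n,d in zip("st",a): save(d,n+"0");np.savez(f"{n}0.npz",**d);print(n,d["camera_matrix"],d["pose"].round(3))
print(env.sense())
E
```

```text
s [[471.57302197   0.         274.7659171 ]
 [  0.         471.57302197 211.75351391]
 [  0.           0.           1.        ]] [[-0.991 -0.118  0.071  0.622]
 [ 0.137 -0.819  0.558  0.721]
 [-0.007  0.562  0.827  0.96 ]
 [ 0.     0.     0.     1.   ]]
t [[403.31226429   0.         279.10740775]
 [  0.         403.31226429 206.87701678]
 [  0.           0.           1.        ]] [[ 0.005  0.995 -0.098  0.443]
 [-1.     0.006  0.009  0.171]
 [ 0.009  0.098  0.995  1.024]
 [ 0.     0.     0.     1.   ]]
{'t': 0.1, 'joints': array([ 1.00971439e+00,  3.81165030e-01,  1.29814730e+00,  4.51255929e-06,
        1.46358545e+00, -2.15282507e-01]), 'qd': array([-0.00135377, -0.0019607 , -0.00220432, -0.00032877, -0.00019059,
       -0.00125959]), 'joint_efforts': array([ 3.97557291e-03, -4.49216509e+01, -2.31655455e+01, -1.52659572e-04,
        3.63361942e-03, -7.11754495e-06]), 'tcp_pos': array([0.18627855, 0.51723009, 0.23076667]), 'tcp_rot': array([-3.14031862e+00, -2.83186615e-04,  2.79579256e+00]), 'wrist_force': array([ 0.51444365, -0.81770051, -0.54851798]), 'ft_torque': array([-0.01222472, -0.03506399, -0.01158489]), 'grip_force': 0.0, 'width': 1.0000273840032101}
```

View pics/s0.png

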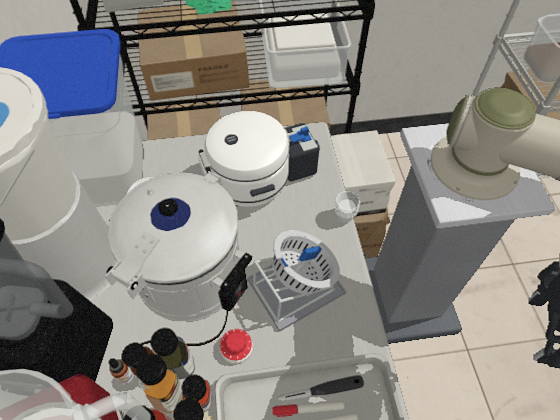

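View pics/t0.png

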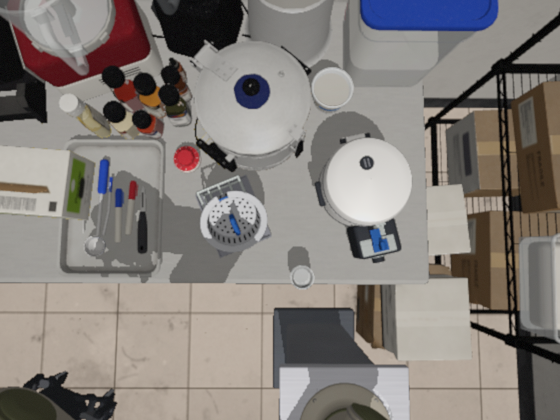

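The side view shows the steamer at (245,155), its catch at (300,133), and the basket at (303,262) with its grip at (310,254). In the top view the steamer is at (367,180), the catch at (378,240), the grip at (235,222), the cups at (302,276) and the timer at (187,157).

```bash
python3 - <<'E'
from h import *
for n in "st":
    d=dict(np.load(n+"0.npz")); P=pts(d); c=d["color"]; hsv=cv2.cvtColor(c,cv2.COLOR_RGB2HSV)
    blue=(hsv[...,0]>95)&(hsv[...,0]<125)&(hsv[...,1]>130)&(hsv[...,2]>50)
    m,l,st,ce=cv2.connectedComponentsWithStats(blue.astype(np.uint8))
    print("==",n,"depth zeros",(d["range_z"]==0).mean())
    for i in range(1,m):
        if st[i,4]>8:
            q=P[l==i]; q=q[np.isfinite(q).all(1)]
            md=np.median(q,0)
            if 0.2<md[0]<0.75 and -.45<md[1]<.4: print(ce[i].round(),st[i,4],md.round(3),q.min(0).round(3),q.max(0).round(3))
    # white lid/housing
    X=P[...,0];Y=P[...,1];Z=P[...,2]
    R=(X>.3)&(X<.8)&(Y>-.3)&(Y<.1)
    w=R&(hsv[...,1]<40)&(hsv[...,2]>120)
    for z0,z1 in((.06,.10),(.10,.125),(.125,.14),(.14,.155),(.155,.18)):
        q=P[w&(Z>z0)&(Z<z1)]
        if len(q)<20: print(z0,len(q));continue
        A=np.c_[2*q[:,:2],np.ones(len(q))];b=(q[:,:2]**2).sum(1)
        s=np.linalg.lstsq(A,b,rcond=None)[0]
        print(z0,len(q),s[:2].round(4),np.sqrt(s[2]+s[0]**2+s[1]**2).round(4),q.min(0).round(3),q.max(0).round(3))
    k=R&(hsv[...,2]<75)&(Z>.10)&(Z<.116)
    q=P[k];print("console",len(q),q[:,:2].min(0),q[:,:2].max(0),cv2.minAreaRect(q[:,:2].astype(np.float32)*1000))
E
```

```text
== s depth zeros 0.004166666666666667
[301. 136.] 196 [ 0.456 -0.055  0.123] [ 0.435 -0.078  0.107] [0.622 0.721 0.96 ]
[171. 217.] 577 [0.745 0.23  0.252] [0.622 0.188 0.249] [0.784 0.721 0.96 ]
[310. 253.] 187 [0.495 0.268 0.125] [0.471 0.254 0.101] [0.622 0.721 0.96 ]
[284. 262.] 14 [0.55  0.289 0.139] [0.545 0.282 0.137] [0.553 0.295 0.141]
0.06 566 [0.523  0.0869] 0.1006 [ 0.345 -0.074  0.06 ] [0.708 0.1   0.1  ]
0.1 717 [ 0.5795 -0.0673] 0.1302 [ 0.421 -0.11   0.1  ] [0.708 0.068 0.125]
0.125 405 [ 0.5912 -0.0431] 0.1066 [ 0.445 -0.072  0.125] [0.701 0.066 0.14 ]
0.14 621 [ 0.5914 -0.0321] 0.0945 [ 0.494 -0.122  0.14 ] [0.689 0.066 0.155]
0.155 3641 [ 0.5921 -0.027 ] 0.0649 [ 0.499 -0.125  0.155] [0.683 0.061 0.174]
console 267 [ 0.41990865 -0.1099558 ] [ 0.4933281  -0.00397077] ((466.6582336425781, -57.85188293457031), (75.53809356689453, 94.95398712158203), 13.979036331176758)
== t depth zeros 0.003966836734693877
[252.  93.] 625 [0.741 0.217 0.252] [0.443 0.171 0.248] [0.783 0.253 1.024]
[223. 198.] 10 [0.55  0.289 0.138] [0.547 0.281 0.126] [0.554 0.296 0.14 ]
[234. 225.] 103 [0.49  0.263 0.131] [0.443 0.171 0.041] [0.513 0.28  1.024]
[378. 241.] 270 [ 0.456 -0.057  0.122] [ 0.434 -0.083  0.107] [0.483 0.171 1.024]
0.06 386 [0.6061 0.0807] 0.1832 [ 0.346 -0.11   0.06 ] [0.8   0.099 0.1  ]
0.1 542 [ 0.5556 -0.0497] 0.1078 [ 0.422 -0.116  0.1  ] [0.705 0.06  0.125]
0.125 181 [ 0.594  -0.0355] 0.1023 [ 0.491 -0.129  0.125] [0.699 0.064 0.14 ]
0.14 555 [ 0.5895 -0.0319] 0.0938 [ 0.493 -0.126  0.14 ] [0.688 0.065 0.155]
0.155 5310 [ 0.5898 -0.0314] 0.065 [ 0.498 -0.124  0.155] [0.682 0.06  0.173]
console 469 [ 0.41767236 -0.11202668] [ 0.5067904  -0.00798538] ((462.96966552734375, -59.870235443115234), (76.70951843261719, 94.71443176269531), 13.07568645477295)
```

```bash
python3 - <<'E'
from h import *
d=dict(np.load("s0.npz"));c=d["color"][:,:,::-1]
t=dict(np.load("t0.npz"))["color"][:,:,::-1]
cv2.imwrite("pics/crop.png",np.hstack([cv2.resize(c[220:330,235:355],(400,367)),cv2.resize(t[170:265,185:289],(400,367))]))
E
```

```text
(no output)
```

View pics/crop.png

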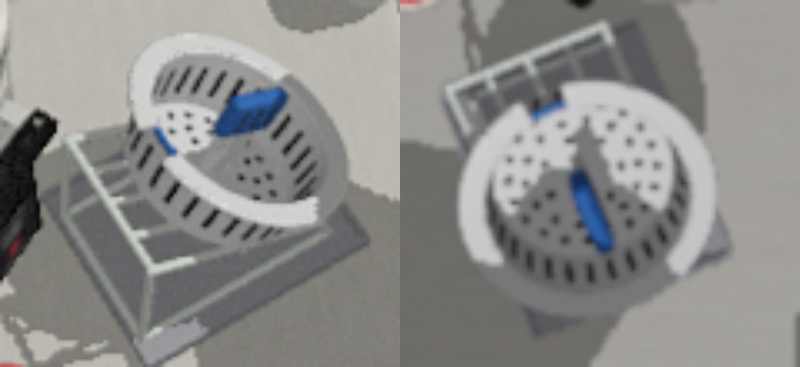

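The crop shows the basket tilted on the slope. Its notch, with the blue inner edge, faces upslope (top crop at about (548,110)), and the blue grip points to it.

```bash
python3 - <<'E'
from h import *
for n in "st":
    d=dict(np.load(n+"0.npz")); P=pts(d); c=d["color"]; hsv=cv2.cvtColor(c,cv2.COLOR_RGB2HSV)
    X,Y,Z=P[...,0],P[...,1],P[...,2]
    blue=(hsv[...,0]>95)&(hsv[...,0]<125)&(hsv[...,1]>110)&(hsv[...,2]>40)
    near=(X>.42)&(X<.49)&(Y>-.1)&(Y<-.02)
    q=P[blue&near&(Z>.131)&(Z<.145)]; print("tab top",len(q),q.mean(0).round(4),q.min(0).round(3),q.max(0).round(3),cv2.minAreaRect((q[:,:2]*1000).astype(np.float32)))
    q=P[blue&near&(Z<.125)&(Z>.1)]; print("low blue",q.mean(0).round(3),q.min(0).round(3),q.max(0).round(3))
    # rim
    g=(np.hypot(X-.50,Y-.27)<.12)&(Z>.05)&(Z<.2)&~blue
    q=P[g]; N0=np.array([-.5*np.cos(.38),-.5*np.sin(.38),.866])
    # seeds: max height along normal
    h=q@N0; hist,e=np.histogram(h,60); 
    top=np.percentile(h,99.5); r=q[h>top-.012]
    for k in range(6):
        m=r.mean(0); nn=np.linalg.svd(r-m,full_matrices=False)[2][2]; nn*=np.sign(nn[2]); 
        hh=(q-m)@nn; r=q[abs(hh)<.003]
    u=np.cross([0,1,0],nn);u/=np.linalg.norm(u);v=np.cross(nn,u)
    a=(r-m)@np.c_[u,v]; 
    (cc,rr)=cv2.minEnclosingCircle((a*1000).astype(np.float32)); 
    C=m+u*cc[0]/1e3+v*cc[1]/1e3
    print("rim",len(r),"n",nn.round(3),"tilt",np.degrees(np.arccos(nn[2])),"heading",np.degrees(np.arctan2(-nn[1],-nn[0])),"c",C.round(4),rr)
    g=blue&(np.hypot(X-.495,Y-.265)<.04)&(Z>.08)&(Z<.16); q=P[g]
    hh=(q-C)@nn; qq=q; m2=q.mean(0); w=q-m2; 
    ax=np.linalg.svd(w,full_matrices=False)[2][0]; print("grip mean",m2.round(4),"h rel rim",hh.min().round(3),hh.max().round(3),"axis",ax.round(3), len(q))
    t=q[hh>hh.max()-.006]; rect=cv2.minAreaRect((((t-C)@np.c_[u,v])*1000).astype(np.float32)); print("top face",t.mean(0).round(4),len(t),rect)
    q=P[blue&(abs(X-.55)<.012)&(abs(Y-.289)<.015)&(Z>.1)]; nt=q.mean(0); dd=nt-C; print("notch",nt.round(4),"yaw from C",np.degrees(np.arctan2(dd[1],dd[0])),np.linalg.norm(dd))
    print("grip pred",(C+nn*.011).round(4))
E
```

```text
tab top 27 [ 0.4493 -0.0628  0.1356] [ 0.439 -0.069  0.132] [ 0.459 -0.058  0.139] ((449.5867919921875, -63.148494720458984), (19.427383422851562, 8.941352844238281), 14.060052871704102)
low blue [ 0.459 -0.054  0.119] [ 0.435 -0.078  0.106] [ 0.484 -0.039  0.125]
rim 1052 n [-0.462 -0.194  0.865] tilt 30.07673485304916 heading 22.788920980358448 c [0.5257 0.2719 0.1219] 107.84342193603516
grip mean [0.4945 0.2674 0.1236] h rel rim -0.004 0.028 axis [0.878 0.32  0.357] 193
top face [0.4895 0.2635 0.1305] 75 ((-28.64391326904297, -4.566929817199707), (42.078575134277344, 10.49771499633789), 19.701047897338867)
notch [0.5501 0.2878 0.1388] yaw from C 33.08317987901684 0.03375312101626399
grip pred [0.5206 0.2698 0.1314]
tab top 45 [ 0.4475 -0.0649  0.1354] [ 0.438 -0.072  0.131] [ 0.456 -0.059  0.14 ] ((447.1717529296875, -65.27336120605469), (18.894350051879883, 11.313769340515137), 12.040862083435059)
low blue [ 0.459 -0.056  0.118] [ 0.434 -0.083  0.107] [ 0.483 -0.04   0.125]
rim 1129 n [-0.459 -0.194  0.867] tilt 29.91058685790981 heading 22.8750375573416 c [0.5252 0.2709 0.1216] 107.02318572998047
grip mean [0.4916 0.2628 0.1302] h rel rim 0.004 0.03 axis [-0.884 -0.355 -0.306] 99
top face [0.4875 0.2611 0.1302] 78 ((-30.03076934814453, -4.724836349487305), (42.42384338378906, 10.622221946716309), 17.1361083984375)
notch [0.5494 0.2888 0.1375] yaw from C 36.42264355901064 0.034055709237755784
grip pred [0.5201 0.2687 0.1311]
```

Call:
step_arm(
  twist=[
    [0, 0, 0.362],
    [0, 0, 0.362],
    [0, 0, 0.362],
    [0, 0, 0.362],
    [0, 0, 0.362],
    [0, 0, 0.362],
    [0, 0, 0.362],
    [0, 0, 0.362],
  ],
  translation=[
    [0.44, -1, 0],
    [0.44, -1, 0],
    [0.44, -1, 0],
    [0.44, -1, 0],
    [0.44, -1, 0],
    [0.44, -1, 0],
    [0.44, -1, 0],
    [0.44, -1, 0],
  ],
  claw=[0, 0, 0, 0, 0, 0, 0, 0],
  grip_force=60,
)

```text
t: 0.77
tcp_pos: [0.2985, 0.2628, 0.2312]
tcp_rot: [-3.14, -0.0, -2.925]
wrist_force: [0.1, 0.4, 0.5]
width: 0.001
grip_force: 0.0
```

Call:
step_arm(
  twist=[
    [0, 0, 0],
    [0, 0, 0],
    [0, 0, 0],
    [0, 0, 0],
    [0, 0, 0],
    [0, 0, 0],
    [0, 0, 0],
    [0, 0, 0],
  ],
  translation=[
    [0.44, -1, 0],
    [0.44, -1, 0],
    [0.44, -1, 0],
    [0.44, -1, 0],
    [0.44, -1, 0],
    [0.44, -1, 0],
    [0.44, -1, 0],
    [0.44, -1, 0],
  ],
  claw=[0, 0, 0, 0, 0, 0, 0, 0],
)

```text
t: 1.43
tcp_pos: [0.4081, 0.014, 0.231]
tcp_rot: [-3.141, -0.0, -2.923]
wrist_force: [0.3, -0.3, -0.3]
width: -0.003
grip_force: 0.0
```

Call:
step_arm(
  twist=[
    [0, 0, 0],
    [0, 0, 0],
    [0, 0, 0],
    [0, 0, 0],
    [0, 0, 0],
    [0, 0, 0],
  ],
  translation=[
    [0.175, -0.46, -0.2],
    [0.175, -0.46, -0.2],
    [0.175, -0.46, -0.2],
    [0.175, -0.46, -0.2],
    [0.175, -0.46, -0.2],
    [0.175, -0.46, -0.2],
  ],
  claw=[0, 0, 0, 0, 0, 0],
)

```text
t: 1.93
tcp_pos: [0.4498, -0.0967, 0.1812]
tcp_rot: [3.141, -0.001, -2.919]
wrist_force: [-0.8, 0.7, -0.2]
width: 0.002
grip_force: 0.0
```

Call:
step_arm(
  twist=[
    [0, 0, 0],
    [0, 0, 0],
    [0, 0, 0],
    [0, 0, 0],
  ],
  translation=[
    [0, 0, -0.13],
    [0, 0, -0.25],
    [0, 0, -0.25],
    [0, 0, -0.25],
  ],
  claw=[0, 0, 0, 0],
)

```text
t: 2.27
tcp_pos: [0.4498, -0.0961, 0.1194]
tcp_rot: [3.14, -0.001, -2.917]
wrist_force: [0.0, 0.0, 0.7]
width: -0.001
grip_force: 0.0
```

Call:
step_arm(
  twist=[
    [0, 0, 0],
    [0, 0, 0],
    [0, 0, 0],
    [0, 0, 0],
    [0, 0, 0],
    [0, 0, 0],
  ],
  translation=[
    [-0.01, 0.04, 0],
    [-0.014, 0.06, 0],
    [-0.018, 0.08, 0],
    [-0.021, 0.095, 0],
    [-0.021, 0.095, 0],
    [-0.021, 0.095, 0],
  ],
  claw=[0, 0, 0, 0, 0, 0],
)

```text
t: 2.77
tcp_pos: [0.4451, -0.0736, 0.1193]
tcp_rot: [-3.141, 0.001, -2.918]
wrist_force: [-0.2, -2.1, 0.4]
width: -0.001
grip_force: 0.7
```

```bash
python3 - <<'E'
from h import *
s=get("side");P=pts(s);hsv=cv2.cvtColor(s["color"],cv2.COLOR_RGB2HSV)
print(P[120:190,200:280,2].max())
cv2.imwrite("pics/push.png",cv2.resize(s["color"][90:220,180:360,::-1],(720,520)))
E
```

```text
0.9598218753745698
```

View pics/push.png

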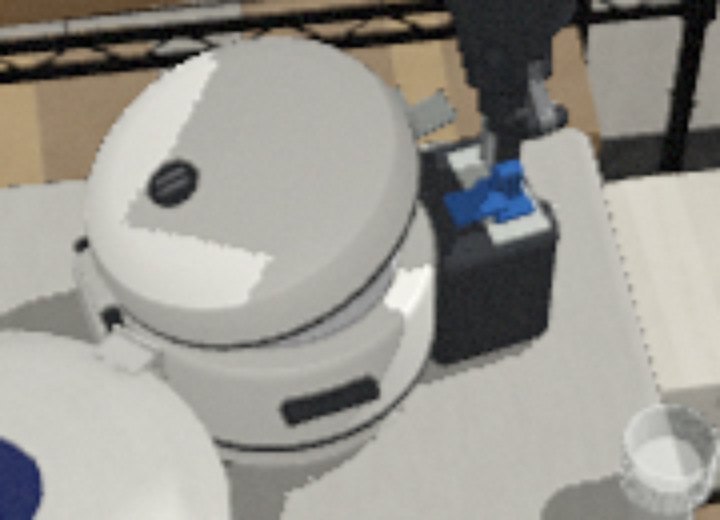

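The cropped view shows the lid lifting with the tongue free, and the catch still held by the finger. I'll back off and go up.

Call:
step_arm(
  twist=[
    [0, 0, 0],
    [0, 0, 0],
    [0, 0, 0],
    [0, 0, 0],
    [0, 0, 0],
    [0, 0, 0],
    [0, 0, 0],
    [0, 0, 0],
  ],
  translation=[
    [0, 0, 0],
    [0, 0, 0],
    [0.01, -0.06, 0],
    [-0.04, -0.06, 0.16],
    [-0.1, -0.06, 0.32],
    [-0.1, -0.06, 0.48],
    [-0.1, -0.06, 0.6],
    [-0.1, -0.06, 0.6],
  ],
  claw=[0, 0, 0, 0, 0, 0, 0, 0],
)

```text
t: 3.48
tcp_pos: [0.4213, -0.0896, 0.2742]
tcp_rot: [-3.135, 0.008, -2.919]
wrist_force: [0.6, -0.1, 0.1]
width: 0.005
grip_force: 0.0
```

```bash
python3 - <<'E'
from h import *
from scipy.spatial.transform import Rotation as R
s=env.sense(); cur=R.from_euler("xyz",s["tcp_rot"]); print(s["tcp_pos"],s["tcp_rot"])
n=np.array([-.4605,-.194,.866]);n/=np.linalg.norm(n)
x=np.array([.048,.020,.033]);x-=n*(x@n);x/=np.linalg.norm(x);y=np.cross(n,x);print("bx",x,"by",y)
z=-n; tx=np.cross(y,z); T=R.from_matrix(np.c_[tx,y,z])
rv=(T*cur.inv()).as_rotvec(); print("twist",(rv/(np.pi/2)).round(3))
g=np.array([.496,.2654,.1164]); tcp=g+z*.019; pre=tcp-z*.1
print(tcp,pre,"shift pre",((pre-s["tcp_pos"])/.25).round(3),"adv",(z*.1/.25).round(3))
E
```

```text
[ 0.42130064 -0.08957575  0.27423385] [-3.13531933  0.0078449  -2.91901542]
bx [0.79949329 0.33321182 0.49978032] by [-0.38558587  0.92267047  0.00165794]
twist [ 0.105 -0.312  0.109]
[0.50475102 0.26908664 0.09994314] [0.45869301 0.24968327 0.1865582 ] shift pre [ 0.15   1.357 -0.351] adv [ 0.184  0.078 -0.346]
```

Call:
step_arm(
  twist=[
    [0.105, -0.312, 0.109],
    [0.105, -0.312, 0.109],
    [0.105, -0.312, 0.109],
    [0.105, -0.312, 0.109],
    [0.105, -0.312, 0.109],
    [0.105, -0.312, 0.109],
    [0.105, -0.312, 0.109],
    [0.105, -0.312, 0.109],
  ],
  translation=[
    [0, 1, 0],
    [0, 1, 0],
    [0, 1, 0],
    [0, 1, 0],
    [0, 1, 0],
    [0, 1, 0],
    [0, 1, 0],
    [0, 1, 0],
  ],
  claw=[1, 1, 1, 1, 1, 1, 1, 1],
)

```text
t: 4.15
tcp_pos: [0.4185, 0.164, 0.2681]
tcp_rot: [3.133, 0.515, -2.74]
wrist_force: [0.8, -1.1, 0.0]
width: 1.002
grip_force: 0.0
```

Call:
step_arm(
  twist=[
    [0, 0, 0],
    [0, 0, 0],
    [0, 0, 0],
    [0, 0, 0],
    [0, 0, 0],
    [0, 0, 0],
  ],
  translation=[
    [0.15, 0.357, -0.34],
    [0.15, 0.357, -0.34],
    [0.15, 0.357, -0.34],
    [0.15, 0.357, -0.34],
    [0.15, 0.357, -0.34],
    [0.15, 0.357, -0.34],
  ],
  claw=[1, 1, 1, 1, 1, 1],
)

```text
t: 4.65
tcp_pos: [0.4579, 0.2491, 0.1838]
tcp_rot: [3.134, 0.516, -2.747]
wrist_force: [0.1, -0.0, 0.9]
width: 0.998
grip_force: 0.0
```

```bash
python3 - <<'E'
from h import *
from scipy.spatial.transform import Rotation as R
s=env.sense(); print(s["tcp_pos"],R.from_euler("xyz",s["tcp_rot"]).as_matrix().round(3))
print("to tcp",((np.array([.5048,.2691,.0999])-s["tcp_pos"])/.25).round(3))
t=get("top");np.savez("t1.npz",**t);cv2.imwrite("pics/top1.png",cv2.resize(t["color"][110:270,180:430,::-1],(800,512)))
d=get("side");np.savez("s1.npz",**d)
E
```

```text
[0.457888   0.24906437 0.18380725] [[-0.803 -0.388  0.452]
 [-0.334  0.922  0.197]
 [-0.493  0.007 -0.87 ]]
to tcp [ 0.188  0.08  -0.336]
```

View pics/top1.png

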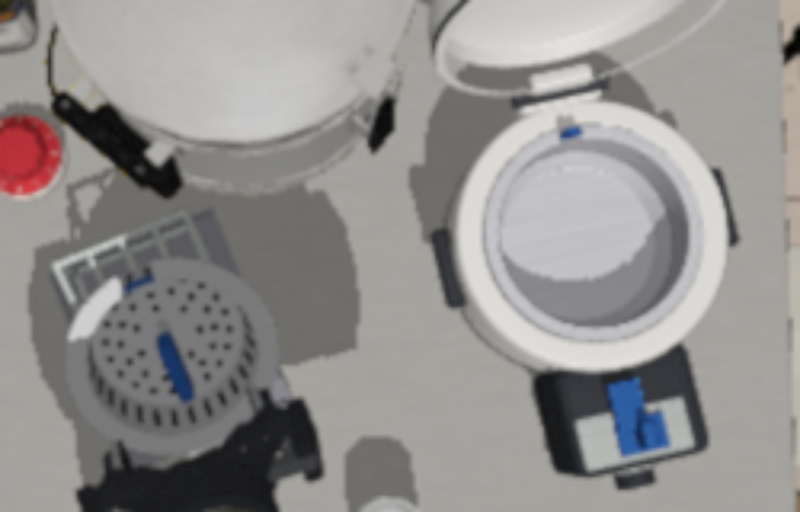

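The top view shows the lid fully open and the key tab at the back of the pan at about (570,130). The gripper is lined up on the grip. I'll advance and grasp.

Call:
step_arm(
  twist=[
    [0, 0, 0],
    [0, 0, 0],
    [0, 0, 0],
    [0, 0, 0],
    [0, 0, 0],
    [0, 0, 0],
    [0, 0, 0],
    [0, 0, 0],
    [0, 0, 0],
    [0, 0, 0],
    [0, 0, 0],
    [0, 0, 0],
  ],
  translation=[
    [0.06, 0.026, -0.11],
    [0.11, 0.048, -0.2],
    [0.15, 0.064, -0.27],
    [0.188, 0.08, -0.336],
    [0.188, 0.08, -0.336],
    [0.188, 0.08, -0.336],
    [0.188, 0.08, -0.336],
    [0.188, 0.08, -0.336],
    [0.188, 0.08, -0.336],
    [0.188, 0.08, -0.336],
    [0.188, 0.08, -0.336],
    [0.188, 0.08, -0.336],
  ],
  claw=[1, 1, 1, 1, 1, 0, 0, 0, 0, 0, 0, 0],
  grip_force=80,
)

```text
t: 5.75
tcp_pos: [0.5044, 0.2704, 0.1007]
tcp_rot: [3.134, 0.518, -2.745]
wrist_force: [-2.7, -1.6, 7.3]
width: 0.13
grip_force: 77.9
```

```bash
python3 - <<'E'
from h import *
def fitc(q):
    for _ in range(5):
        A=np.c_[2*q[:,:2],np.ones(len(q))];b=(q[:,:2]**2).sum(1);s=np.linalg.lstsq(A,b,rcond=None)[0]
        r=np.sqrt(s[2]+s[0]**2+s[1]**2);e=abs(np.hypot(*(q[:,:2]-s[:2]).T)-r);q=q[e<max(2*np.median(e),.002)]
    return s[:2].round(4),r.round(4),len(q)
for n in "ts":
    d=dict(np.load(n+"1.npz"));P=pts(d);hsv=cv2.cvtColor(d["color"],cv2.COLOR_RGB2HSV);X,Y,Z=P[...,0],P[...,1],P[...,2]
    blue=(hsv[...,0]>95)&(hsv[...,0]<130)&(hsv[...,1]>100)&(hsv[...,2]>40)
    R=np.hypot(X-.59,Y+.032)
    k=blue&(R<.1)&(Z>.1)&(X>.6);q=P[k];print(n,"key",len(q),q.mean(0).round(4),q.min(0).round(4),q.max(0).round(4))
    rim=(R<.082)&(R>.06)&(abs(Z-.118)<.004)&~blue;q=P[rim];print("rim all",len(q),fitc(q),np.median(q[:,2]))
    # annulus fit: area-based via inner & outer mask contour on plane z=.118
    o=(abs(Z-.118)<.004)&(R<.082); 
    T=d["pose"];K=d["camera_matrix"]
    for name,zz,mask in(("inner",.118,(Z<.112)&(R<.08)),):
        m2=cv2.morphologyEx(mask.astype(np.uint8),cv2.MORPH_OPEN,np.ones((3,3)))
        cn=max(cv2.findContours(m2,cv2.RETR_EXTERNAL,cv2.CHAIN_APPROX_NONE)[0],key=len)[:,0].astype(float)
        v=np.c_[(cn[:,0]-K[0,2])/K[0,0],-(cn[:,1]-K[1,2])/K[1,1],-np.ones(len(cn))]@T[:3,:3].T
        p=T[:3,3]+v*((zz-T[2,3])/v[:,2])[:,None];print(name,fitc(p))
    w=(hsv[...,1]<40)&(hsv[...,2]>120)&(R>.08)&(R<.11)&(abs(Z-.12)<.012);q=P[w];print("housing",len(q),fitc(q[np.hypot(q[:,0]-.59,q[:,1]+.032)>.095]),q[:,2].mean())
E
```

```text
t key 12 [ 0.6586 -0.0145  0.1299] [ 0.6573 -0.0188  0.1227] [ 0.6603 -0.0105  0.1363]
rim all 964 (array([ 0.5905, -0.0323]), np.float64(0.0731), 775) 0.1169623280555549
inner (array([ 0.5898, -0.0319]), np.float64(0.0662), 161)
housing 1976 (array([ 0.5905, -0.0322]), np.float64(0.0968), 313) 0.11387138324480815
s key 13 [ 0.6603 -0.012   0.1294] [ 0.6579 -0.0192  0.1206] [ 0.6623 -0.0081  0.1351]
rim all 746 (array([ 0.5919, -0.0317]), np.float64(0.0734), 564) 0.11734936184161626
inner (array([ 0.5919, -0.0294]), np.float64(0.0651), 122)
housing 1395 (array([ 0.5909, -0.0317]), np.float64(0.0966), 228) 0.11404830333332479
```

Call:
step_arm(
  twist=[
    [0, 0, 0],
    [0, 0, 0],
    [0, 0, 0],
    [0, 0, 0],
    [0, 0, 0],
    [0, 0, 0],
    [0, 0, 0],
    [0, 0, 0],
  ],
  translation=[
    [0, 0, 0.06],
    [0, 0, 0.16],
    [0, 0, 0.28],
    [0, 0, 0.4],
    [0, 0, 0.52],
    [0, 0, 0.62],
    [0, 0, 0.7],
    [0, 0, 0.7],
  ],
  claw=[0, 0, 0, 0, 0, 0, 0, 0],
)

```text
t: 6.42
tcp_pos: [0.5053, 0.2708, 0.2793]
tcp_rot: [3.135, 0.524, -2.745]
wrist_force: [0.9, 0.8, -1.1]
width: 0.132
grip_force: 78.1
```

```bash
python3 - <<'E'
from h import *
from scipy.spatial.transform import Rotation as R
s=env.sense(); cur=R.from_euler("xyz",s["tcp_rot"]); print(s["tcp_pos"],s["width"],s["wrist_force"])
a=np.radians(13.5);T=R.from_matrix(np.array([[-np.cos(a),-np.sin(a),0],[-np.sin(a),np.cos(a),0],[0,0,-1]]).astype(float))
print("twist",((T*cur.inv()).as_rotvec()/(np.pi/2)).round(3))
print("shift to above pan z.34",((np.array([.5906,-.032,.34])-s["tcp_pos"])/.25).round(3))
E
```

```text
[0.50534618 0.27079929 0.27934063] 0.13167457885727982 [ 0.91710975  0.75198368 -1.11268074]
twist [-0.108  0.316 -0.101]
shift to above pan z.34 [ 0.341 -1.211  0.243]
```

Call:
step_arm(
  twist=[
    [0, 0, 0],
    [0, 0, 0],
    [-0.108, 0.316, -0.101],
    [-0.108, 0.316, -0.101],
    [-0.108, 0.316, -0.101],
    [-0.108, 0.316, -0.101],
    [-0.108, 0.316, -0.101],
    [-0.108, 0.316, -0.101],
    [-0.108, 0.316, -0.101],
    [-0.108, 0.316, -0.101],
    [-0.108, 0.316, -0.101],
    [-0.108, 0.316, -0.101],
  ],
  translation=[
    [0, -0.08, 0.05],
    [0, -0.2, 0.05],
    [0, -0.32, 0.05],
    [0, -0.44, 0.05],
    [0, -0.56, 0.05],
    [0, -0.68, 0.05],
    [0, -0.8, 0.05],
    [0, -0.9, 0.05],
    [0, -0.97, 0.05],
    [0, -1, 0.05],
    [0, -1, 0.05],
    [0, -1, 0.05],
  ],
  claw=[0, 0, 0, 0, 0, 0, 0, 0, 0, 0, 0, 0],
)

```text
t: 7.42
tcp_pos: [0.5042, 0.0209, 0.2867]
tcp_rot: [3.14, -0.008, -2.906]
wrist_force: [0.0, -0.2, -0.9]
width: 0.13
grip_force: 78.3
```

```bash
python3 - <<'E'
from h import *
s=env.sense(); print(s["tcp_pos"],s["tcp_rot"],s["width"])
for n in("side","top"):
    d=get(n);np.savez(n[0]+"2.npz",**d)
    P=pts(d);c=d["color"];hsv=cv2.cvtColor(c,cv2.COLOR_RGB2HSV);X,Y,Z=P[...,0],P[...,1],P[...,2]
    tc=s["tcp_pos"]; Rr=np.hypot(X-tc[0],Y-tc[1])
    g=(Rr>.058)&(Rr<.082)&(abs(Z-(tc[2]+.008))<.02)
    q=P[g];r=q
    for _ in range(6):
        m=r.mean(0);nn=np.linalg.svd(r-m,full_matrices=False)[2][2];nn*=np.sign(nn[2]);r=q[abs((q-m)@nn)<.003]
    A=np.c_[2*r[:,:2],np.ones(len(r))];b=(r[:,:2]**2).sum(1);f=np.linalg.lstsq(A,b,rcond=None)[0]
    print(n,len(q),len(r),"n",nn.round(4),"z",np.median(r[:,2]),"c",f[:2].round(4),np.sqrt(f[2]+f[0]**2+f[1]**2))
    blue=(hsv[...,0]>95)&(hsv[...,0]<130)&(hsv[...,1]>100)&(hsv[...,2]>40)&(Rr>.05)&(Rr<.08)&(Z>.2)
    q=P[blue];print("notch",len(q),q.mean(0).round(4) if len(q) else 0)
a=dict(np.load("s2.npz"))["color"][60:270,150:400,::-1];b=dict(np.load("t2.npz"))["color"][120:300,220:440,::-1]
cv2.imwrite("pics/h2.png",np.hstack([cv2.resize(a,(400,336)),cv2.resize(b,(400,336))]))
E
```

```text
[0.50415554 0.02092665 0.28666955] [ 3.13995401 -0.00841485 -2.90640048] 0.1303698273775445
side 1286 1038 n [-0. -0.  1.] z 0.2953508105617044 c [0.5011 0.0216] 0.06884036704012177
notch 11 [0.5627 0.0365 0.2951]
top 1115 1023 n [ 0.0032 -0.0025  1.    ] z 0.29540818885690534 c [0.4998 0.0212] 0.06878142002816193
notch 0 0
```

View pics/h2.png

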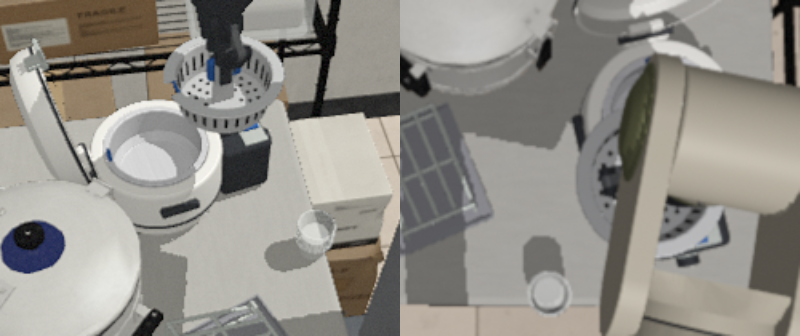

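The basket hangs level and the notch heading is about 13.7°. I'll move over the pan.

Call:
step_arm(
  twist=[
    [0, 0, 0],
    [0, 0, 0],
    [0, 0, 0],
    [0, 0, 0],
    [0, 0, 0],
    [0, 0, 0],
    [0, 0, 0],
    [0, 0, 0],
  ],
  translation=[
    [0.06, -0.036, 0],
    [0.14, -0.083, 0],
    [0.22, -0.131, 0],
    [0.3, -0.178, -0.05],
    [0.36, -0.214, -0.1],
    [0.36, -0.214, -0.16],
    [0.36, -0.214, -0.16],
    [0.36, -0.214, -0.16],
  ],
  claw=[0, 0, 0, 0, 0, 0, 0, 0],
)

```text
t: 8.18
tcp_pos: [0.5941, -0.032, 0.247]
tcp_rot: [3.14, -0.009, -2.905]
wrist_force: [-0.4, -0.6, -0.4]
width: 0.131
grip_force: 78.2
```

```bash
cat > m.py <<'E'
from h import *
from scipy.spatial.transform import Rotation as R
s=env.sense(); print(s["tcp_pos"].round(4),s["tcp_rot"].round(4),s["wrist_force"].round(1))
for n in("side","top"):
    d=get(n);np.savez(n[0]+"3.npz",**d)
    P=pts(d);c=d["color"];hsv=cv2.cvtColor(c,cv2.COLOR_RGB2HSV);X,Y,Z=P[...,0],P[...,1],P[...,2]
    tc=s["tcp_pos"]-[.0037,0,0]; Rr=np.hypot(X-tc[0],Y-tc[1])
    q=P[(Rr>.058)&(Rr<.08)&(abs(Z-(tc[2]+.008))<.012)];r=q
    if len(q)<50: print(n,len(q));continue
    for _ in range(6):
        m=r.mean(0);nn=np.linalg.svd(r-m,full_matrices=False)[2][2];nn*=np.sign(nn[2]);r=q[abs((q-m)@nn)<.003]
    A=np.c_[2*r[:,:2],np.ones(len(r))];b=(r[:,:2]**2).sum(1);f=np.linalg.lstsq(A,b,rcond=None)[0]
    print(n,len(q),len(r),"n",nn.round(4),"z",np.median(r[:,2]).round(4),"c",f[:2].round(4),np.sqrt(f[2]+f[0]**2+f[1]**2).round(4))
    blue=(hsv[...,0]>95)&(hsv[...,0]<130)&(hsv[...,1]>100)&(hsv[...,2]>40)&(Rr>.05)&(Rr<.085)&(Z>.09)&(X>.56)
    q=P[blue]
    if len(q): dd=q.mean(0)[:2]-f[:2];print("blue",len(q),q.mean(0).round(4),np.degrees(np.arctan2(dd[1],dd[0])))
E
python3 m.py
```

```text
[ 0.5941 -0.032   0.247 ] [ 3.1399 -0.009  -2.905 ] [-0.4 -0.6 -0.4]
side 1144 952 n [ 0.0013 -0.0017  1.    ] z 0.2558 c [ 0.5907 -0.0314] 0.0688
blue 22 [ 0.6537 -0.0157  0.1674] 13.931248386019032
top 844 761 n [2.4e-03 9.0e-04 1.0e+00] z 0.2565 c [ 0.5897 -0.0321] 0.0686
blue 7 [ 0.6515 -0.0147  0.2562] 15.761180643253173
```

Call:
step_arm(
  twist=[
    [0, 0, 0],
    [0, 0, 0],
    [0, 0, 0],
    [0, 0, 0],
    [0, 0, 0],
    [0, 0, 0],
    [0, 0, 0],
    [0, 0, 0],
    [0, 0, 0],
    [0, 0, 0],
  ],
  translation=[
    [0.002, 0, -0.05],
    [0.002, 0, -0.1],
    [0.002, 0, -0.16],
    [0.002, 0, -0.22],
    [0.002, 0, -0.28],
    [0.002, 0, -0.34],
    [0.002, 0, -0.4],
    [0.002, 0, -0.44],
    [0.002, 0, -0.44],
    [0.002, 0, -0.44],
  ],
  claw=[0, 0, 0, 0, 0, 0, 0, 0, 0, 0],
)

```text
t: 9.12
tcp_pos: [0.5951, -0.0329, 0.1381]
tcp_rot: [3.141, -0.007, -2.906]
wrist_force: [0.2, 0.8, -0.8]
width: 0.131
grip_force: 78.3
```

Call:
step_arm(
  twist=[
    [0, 0, 0],
    [0, 0, 0],
    [0, 0, 0],
    [0, 0, 0],
    [0, 0, 0],
  ],
  translation=[
    [0, 0, -0.012],
    [0, 0, -0.024],
    [0, 0, -0.036],
    [0, 0, -0.048],
    [0, 0, -0.048],
  ],
  claw=[0, 0, 0, 0, 0],
)

```text
t: 9.53
tcp_pos: [0.5947, -0.033, 0.1248]
tcp_rot: [3.14, -0.008, -2.906]
wrist_force: [-0.5, 0.6, -1.7]
width: 0.13
grip_force: 78.3
```

```bash
python3 m.py
```

```text
[ 0.5947 -0.033   0.1248] [ 3.1404 -0.0083 -2.9063] [-0.5  0.6 -1.7]
side 993 791 n [ 0.002  -0.0013  1.    ] z 0.1335 c [ 0.5918 -0.0325] 0.0688
blue 17 [ 0.6573 -0.0148  0.1327] 15.06726778684771
top 527 468 n [ 9.0e-04 -3.3e-03  1.0e+00] z 0.1337 c [ 0.5903 -0.0331] 0.0686
blue 2 [ 0.658  -0.01    0.1235] 18.853718892979295
```

No contact force, and the key is already in the notch. About 11.5 mm left to go.

Call:
step_arm(
  twist=[
    [0, 0, 0],
    [0, 0, 0],
    [0, 0, 0],
    [0, 0, 0],
    [0, 0, 0],
  ],
  translation=[
    [0, 0, -0.01],
    [0, 0, -0.02],
    [0, 0, -0.03],
    [0, 0, -0.036],
    [0, 0, -0.036],
  ],
  claw=[0, 0, 0, 0, 0],
)

```text
t: 10.05
tcp_pos: [0.5947, -0.033, 0.1158]
tcp_rot: [3.14, -0.008, -2.906]
wrist_force: [-0.2, 0.5, -1.9]
width: 0.129
grip_force: 78.3
```

Call:
step_arm(
  twist=[
    [0, 0, 0],
    [0, 0, 0],
    [0, 0, 0],
    [0, 0, 0],
  ],
  translation=[
    [0, 0, -0.004],
    [0, 0, -0.008],
    [0, 0, -0.01],
    [0, 0, -0.01],
  ],
  claw=[0, 0, 0, 0],
)

```text
t: 10.38
tcp_pos: [0.5949, -0.0331, 0.1137]
tcp_rot: [3.141, -0.008, -2.906]
wrist_force: [0.1, -0.2, -0.8]
width: 0.132
grip_force: 78.3
```

```bash
python3 m.py
```

```text
[ 0.5949 -0.0331  0.1137] [ 3.1408 -0.0077 -2.9063] [ 0.1 -0.2 -0.8]
side 1180 806 n [6.e-04 5.e-04 1.e+00] z 0.1222 c [ 0.5917 -0.032 ] 0.0689
blue 24 [ 0.6579 -0.0147  0.126 ] 14.639820595745546
top 613 466 n [0.0039 0.0015 1.    ] z 0.1221 c [ 0.5907 -0.0329] 0.0686
```

Call:
step_arm(
  twist=[
    [0, 0, 0],
    [0, 0, 0],
    [0, 0, 0],
  ],
  translation=[
    [0, 0, -0.004],
    [0, 0, -0.004],
    [0, 0, -0.004],
  ],
  claw=[0, 0, 0],
)

```text
t: 10.73
tcp_pos: [0.595, -0.0331, 0.1129]
tcp_rot: [3.141, -0.007, -2.906]
wrist_force: [0.1, 0.7, -0.8]
width: 0.128
grip_force: 78.3
```

Call:
step_arm(
  twist=[
    [0, 0, 0],
    [0, 0, 0],
    [0, 0, 0],
    [0, 0, 0],
    [0, 0, 0],
    [0, 0, 0],
  ],
  translation=[
    [0, 0, 0],
    [0, 0, 0],
    [0, 0, 0],
    [0, 0, 0],
    [0, 0, 0],
    [0, 0, 0],
  ],
  claw=[0.25, 0.35, 0.45, 0.45, 0.45, 0.45],
)

```text
t: 11.23
tcp_pos: [0.5949, -0.0331, 0.1129]
tcp_rot: [3.141, -0.008, -2.906]
wrist_force: [-0.5, -0.8, 0.5]
width: 0.45
grip_force: 0.0
```

Call:
step_arm(
  twist=[
    [0, 0, 0],
    [0, 0, 0],
    [0, 0, 0],
    [0, 0, 0],
    [0, 0, 0],
    [0, 0, 0],
    [0, 0, 0],
    [0, 0, 0],
    [0, 0, 0],
  ],
  translation=[
    [0, 0, 0.05],
    [0, 0, 0.12],
    [0, 0, 0.24],
    [0, 0, 0.36],
    [0, 0, 0.5],
    [-0.1, 0.15, 0.6],
    [-0.2, 0.3, 0.7],
    [-0.4, 0.6, 0.7],
    [-0.4, 0.6, 0.7],
  ],
  claw=[0.45, 0.45, 0.45, 0.45, 0.45, 0.45, 0.45, 0.45, 0.45],
)

```text
t: 11.98
tcp_pos: [0.5075, 0.0976, 0.2867]
tcp_rot: [3.141, -0.005, -2.907]
wrist_force: [0.7, 0.7, 0.7]
width: 0.449
grip_force: 0.0
```

Call:
step_arm(
  twist=[
    [0, 0, 0],
    [0, 0, 0],
    [0, 0, 0],
    [0, 0, 0],
    [0, 0, 0],
    [0, 0, 0],
  ],
  translation=[
    [-0.3, 0.4, 0],
    [-0.3, 0.4, 0],
    [-0.3, 0.4, 0],
    [-0.3, 0.4, 0],
    [-0.3, 0.4, 0],
    [-0.3, 0.4, 0],
  ],
  claw=[0.45, 0.45, 0.45, 0.45, 0.45, 0.45],
)

```text
t: 12.48
tcp_pos: [0.4337, 0.1964, 0.2858]
tcp_rot: [3.141, -0.007, -2.906]
wrist_force: [0.0, -0.1, -0.2]
width: 0.453
grip_force: 0.0
```

```bash
sed -e 's/^tc0.*//' -e 's/tc=s\["tcp_pos"\]-\[.0037,0,0\]/tc=np.array([.5906,-.032,.114])/' m.py > m2.py; python3 m2.py; python3 - <<'E'
from h import *
a=dict(np.load("s3.npz"))["color"][60:270,150:400,::-1];b=dict(np.load("t3.npz"))["color"][120:300,220:440,::-1]
cv2.imwrite("pics/end.png",np.hstack([cv2.resize(a,(400,336)),cv2.resize(b,(400,336))]))
E
```

```text
[0.4337 0.1964 0.2858] [ 3.1412 -0.0072 -2.9059] [ 0.  -0.1 -0.2]
side 1314 918 n [0.0015 0.0019 1.    ] z 0.1215 c [ 0.592 -0.032] 0.069
blue 25 [ 0.658  -0.0168  0.1238] 12.95622972466017
top 1631 1257 n [-0.0015  0.0022  1.    ] z 0.1213 c [ 0.5905 -0.0331] 0.0688
blue 22 [ 0.6561 -0.0156  0.1257] 14.905430314188967
```

View pics/end.png

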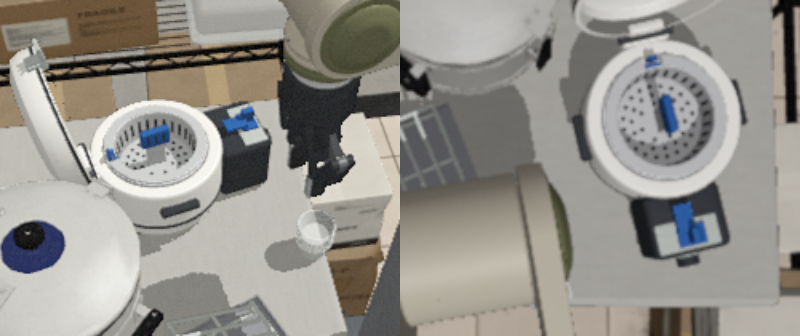

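The basket sits level and centred, with its rim top at about 121.5 mm. The notch is over the key, the lid is open and the arm is clear.

```bash
python3 -c "
from plant import env
print(env.hand_in())"
```

```text
the job is handed in; nothing more can be done
None
```

The job is handed in, with no verdict returned: the lid is open and the basket is seated level in the pan with its notch over the key tab, and the timer and cups were not touched.

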